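Press a cap home and ease the spring lever back up

TASK

On the small hand press with the orange knob, push the spring-loaded lever all the way down so that the white cap under it goes fully home on its neck. Then stay on the knob and let the lever come back up slowly, over two seconds or so, until it rests at its top stop by itself; it must not snap up. Leave the press with the black knob alone.

Things in the scene. Friction and masses are not known exactly. Their poses are not given: they have to be found in the camera images.
- orange_knob (a point): Centre of the flat top of the orange knob (50 mm wide), 180 mm above the bench at rest, 66 mm lower with the cap home. Its lever runs from it 200 mm along the knob's +x (away from the robot, within 0.2 rad) to a hinge 105 mm high. The top leans 0.18 rad to +x at rest, is level halfway; going down the knob also shifts 13 mm to -x. Clear above and below. Press from above with shut fingers.
- orange_lever (a joint): Angle of the orange-knobbed lever: 0 at its top stop, grows as the knob is pushed down, 0.33 rad with the cap home (end of the stroke). A spring returns it: the knob pushes up with about 5 N at the top and 10 N at the bottom, 13 N while it drives the cap. Let go, it snaps up at several rad/s.
- orange_cap (a joint): How far the white ribbed cap (44 mm wide, 20 mm high) under the orange-knobbed lever has been pushed down on its neck: 0 standing proud, 0.010 m fully home. It stays where it is pushed. The lever's ram meets it at a lever angle of about 0.22 rad.
- black_lever (a joint): Lever angle of the second, like press with a black knob, whose cap is already home: 0 at its top stop, grows as it is pushed down. Not to be used.

How it is judged:
On the way:
1. the orange-knobbed lever is held down with the cap pushed home (value of joint orange_cap above 0.006 m and value of joint orange_lever above 0.27 rad), for 0.1 s.
At the end, for the whole second after the job is handed in: The cap is pushed at least 6 mm of its 10 mm down, and both levers are within 0.05 rad of their top stops (value of joint orange_cap above 0.006 m and value of joint each of orange_lever, black_lever below 0.05 rad); the robot touches nothing.
It fails at once if the orange-knobbed lever snaps up (rises faster than 1 rad/s, about 0.2 m/s at the knob) (velocity of joint orange_lever below -1 rad/s).
It fails at once if the black-knobbed lever is pushed down (more than 0.1 rad) (value of joint black_lever above 0.1 rad).
It also fails if it takes over 29 s, if anything falls off the work surface, if the arm or the gripper's body presses on something with over 40 N, if the wrist force passes 120 N, or if a joint passes its speed limit or range.

ROBOT

A 6-joint arm with a two-finger parallel gripper is mounted at the origin on a cart in front of the work surface, level with it; the furniture and walls round the work are solid. World frame = base frame: x ahead of the robot, y to its left, z up, the work surface at z = 0. Lengths are in m, angles in rad, forces in N, time in s.
With the tool pointing down it reaches from about 0.375 to 0.975 m from the base axis. Payload 3.8 kg.
Tool frame: the origin (TCP) lies midway between the tips of the shut fingers; the grasp point (between the pads) lies hold_point_z behind it (hold_point_z is the distance from the TCP to the grasp point, in m); z points along the fingers, y is the line along which they close (so a half turn about z gives the same grasp; the last joint's range is limited). The gripper opens to 88 mm and grips with 3 to 60 N. Pads are 18 mm wide; open, the fingers measure 123 mm over their backs; the gripper's body (75 mm by 187 mm) begins 45 mm behind the grasp point.
Start: joints at [-1.154, 0.264, 1.604, -0, 1.274, -0.037], TCP at [0.296, -0.607, 0.239] pointing down, gripper open.
Joint ranges: [-2.63, 2.63], [-0.94, 2.18], [0.31, 2.57], [-1.31, 4.45], [0, 2.66], [-2.55, 2.55]. Speed limits (rad/s): [2.57, 2.57, 3.14, 3.14, 3.14, 3.14].

INTERFACE

Orientations are given as a rotation vector (axis times angle).
In Python, from cell import * gives the robot as it stands.
- The arm moves only by the tool drive_tool, never from a script. Its argument "plan" is a list of rows, each an object of numbers: "dx", "dy", "dz": the shift along the tool's x, y, z scaled (see below); "rx", "ry", "rz": the turn, a rotation vector about the tool's x, y, z scaled (see below); "grip": the finger opening in mm, from 0 to 88.1. A call has 1 to 20 rows; each row shifts and turns the commanded pose from where the row before left it, along the tool's axes as they then stand; what a row does not reach is not made up. The controller multiplies each number of a shift by 3 cm and each number of a turn by 10 degrees. A row lasts 1/8 s, in which the tool goes at most 62.5 mm and 10.7 degrees, less where a joint would pass 70% of its speed; a pose out of reach is approached as far as the arm can. A call with a number of a shift or a turn outside -1 to 1 is refused whole. A call with a gripper value outside its range is refused whole. The fingers move at their own pace and stop on an object; the grip force is fixed at half the most. Time passes only in rows, so rows that do not move let the fingers close. It gives the time, the measured TCP pose, the force, the opening and the grip force at its end, in the units of the state.
- read_state(): the state, without advancing time (a new reading comes with each control period).
- grab_frame(name): name is "scene" or "top" or "wrist"; returns the picture (420x560x3 uint8, red, green, blue); there is no depth.
- camera_params(name): a dict with "fov_y" (degrees; the focal length in pixels is half the picture's height over the tangent of half this angle, whatever the lens; pixels are square), "cx", "cy" (the principal point, pixels), "extrinsics" (4x4, takes a point from camera to world coordinates). Camera axes: x right, y up, looking along -z (the intrinsics and any distortion apply to the point x, -y, -z); pixel columns grow to the right and rows downward; lengths in m; the calibration is good to about 2 mm. The wrist camera is an equidistant fisheye: a pixel r from the principal point sees the ray r / f radians off the axis. A picture is of the moment at which its call begins: read the wrist's pose just before it. camera_params takes no time and is no camera call; for the wrist camera it gives the pose at the moment of the call.
- sign_off(): hands the job in; it is judged then, once.
The state is a dict: "time": time; "qpos": joint angles; "qd": joint speeds; "joint_efforts": joint torques, N m; "position": TCP position; "ee_rot": TCP orientation; "wrist_force": force on the tool from outside, world axes, zero at the start; "wrist_torque": the same for the moment, N m; "width": finger opening in m; "grip_force": force on a finger pad.
Only numpy, scipy, OpenCV 4.12 (cv2) and the standard library are available. Lean on these libraries where they do the work, as an engineer would, in place of code of your own. Each camera call takes 0.05 s, during which the arm holds its last target. There are 200 camera calls.

## Working session

There is one attempt and no reset: what is moved stays moved. The work goes in short steps, Python scripts to look and compute and a tool call to move; the robot and the scene stay as the last step left them, time stands still between calls to the robot, and variables do not carry over. Pictures are saved under pics/ and viewed, at most 10 in all, crops included, and the job is handed in when it is done.

Besides the shell and the picture viewer there is one more tool, called after "Request:" as a command line: name --argument value ..., lists and objects as JSON in quotes. drive_tool: Moves the arm, as the interface text tells. Its arguments: {"type":"object","properties":{"plan":{"type":"array","items":{"type":"object","properties":{"dx":{"type":"number","minimum":-1,"maximum":1},"dy":{"type":"number","minimum":-1,"maximum":1},"dz":{"type":"number","minimum":-1,"maximum":1},"rx":{"type":"number","minimum":-1,"maximum":1},"ry":{"type":"number","minimum":-1,"maximum":1},"rz":{"type":"number","minimum":-1,"maximum":1},"grip":{"type":"number"}}}}},"required":["plan"]}

```bash
mkdir -p pics; python3 - <<'E'
from cell import *
import cv2,numpy as np
s=read_state();print({k:np.round(v,3) for k,v in s.items()})
a=[grab_frame(n) for n in("scene","top")]
for n,i in zip(("scene","top"),a):
    cv2.imwrite(f"pics/{n}0.png",i[...,::-1]);p=camera_params(n);print(n,p)
E
```

```text
{'time': np.float64(0.0), 'qpos': array([-1.154,  0.265,  1.605,  0.   ,  1.274, -0.037]), 'qd': array([-0.001,  0.001,  0.   ,  0.002,  0.001, -0.001]), 'joint_efforts': array([ 0.0000e+00, -5.0210e+01, -3.5688e+01,  7.3000e-02,  2.9000e-02,
       -0.0000e+00]), 'position': array([ 0.296, -0.606,  0.237]), 'ee_rot': array([-3.059e+00, -7.060e-01,  1.000e-03]), 'wrist_force': array([-0.015,  0.994, -0.375]), 'wrist_torque': array([ 0.022, -0.01 , -0.043]), 'grip_force': np.float64(0.0), 'width': np.float64(0.088)}
scene {'fov_y': 42.56951478497049, 'cx': 276.01481417467943, 'cy': 210.2235853655804, 'extrinsics': array([[ 0.69024074,  0.61467096, -0.38176869,  0.23286119],
       [-0.72346754,  0.59555217, -0.34915947, -0.34273604],
       [ 0.01274499,  0.51720135,  0.85576885,  0.8873744 ],
       [ 0.        ,  0.        ,  0.        ,  1.        ]])}
top {'fov_y': 43.76967617311802, 'cx': 281.230913394136, 'cy': 212.7274062516238, 'extrinsics': array([[ 0.0141745 ,  0.99673074, -0.07954193,  0.49490137],
       [-0.99944278,  0.01171894, -0.03125358, -0.05601968],
       [-0.03021925,  0.07994061,  0.99634145,  1.00250082],
       [ 0.        ,  0.        ,  0.        ,  1.        ]])}
```

View pics/scene0.png

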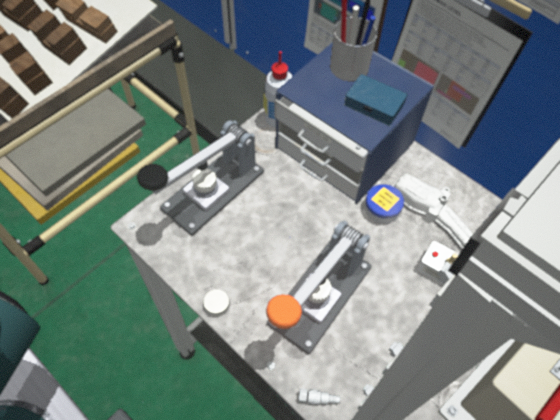

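View pics/top0.png

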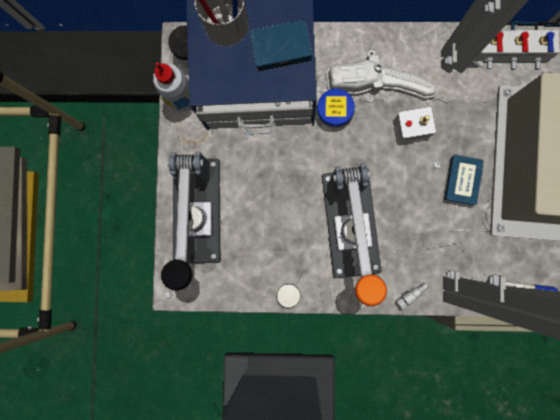

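The orange knob is at scene (285,311) and top (371,290), with its hinge at top (351,177). The black press is well to the left. Tall dark posts stand on the right at top (450,285) and (450,50), so I'll check those as well.

```bash
cat > h.py <<'E'
import cv2,numpy as np
from cell import *
def ray(n,u,v,p=None):
    p=p or camera_params(n);E=np.array(p["extrinsics"]);f=210/np.tan(np.radians(p["fov_y"]/2))
    x,y=(u-p["cx"])/f,(v-p["cy"])/f
    if n=="wrist":
        r=np.hypot(x,y);k=np.sin(r)/r;d=np.array([x*k,-y*k,-np.cos(r)])
    else: d=np.array([x,-y,-1])
    d=E[:3,:3]@d;return E[:3,3],d/np.linalg.norm(d)
def tri(rs):
    A=sum(np.eye(3)-np.outer(d,d) for o,d in rs);b=sum((np.eye(3)-np.outer(d,d))@o for o,d in rs)
    X=np.linalg.solve(A,b);return X,[np.linalg.norm(np.cross(X-o,d)) for o,d in rs]
def atz(n,u,v,z): o,d=ray(n,u,v);return o+d*(z-o[2])/d[2]
E
python3 - <<'E'
from h import *
np.set_printoptions(precision=4,suppress=True)
c={}
for n in("scene","top"):
    im=cv2.imread(f"pics/{n}0.png");h=cv2.cvtColor(im,cv2.COLOR_BGR2HSV)
    m=cv2.inRange(h,(5,150,120),(20,255,255));k,l,s,ce=cv2.connectedComponentsWithStats(m)
    i=1+s[1:,4].argmax();c[n]=ce[i];print(n,s[i],ce[i])
    x,y=map(int,ce[i]);cr=im[y-40:y+40,x-50:x+50];cv2.imwrite(f"pics/c_{n}.png",cv2.resize(cr,None,fx=4,fy=4,interpolation=cv2.INTER_CUBIC));print(x-50,y-40)
print(tri([ray(n,*c[n]) for n in c]))
print("hinge",tri([ray("scene",350,238),ray("top",351,177)]))
for p in[(445,285),(445,50),(445,60)]:print("post",atz("top",*p,0),atz("top",*p,.3))
a=cv2.imread("pics/c_scene.png");b=cv2.imread("pics/c_top.png");cv2.imwrite("pics/c.png",np.hstack([a,b]))
w=grab_frame("wrist");cv2.imwrite("pics/w0.png",w[...,::-1])
E
```

```text
scene [267 295  34  33 838] [283.5609 310.8663]
233 270
top [356 275  31  31 749] [370.7503 289.8011]
320 249
(array([ 0.4412, -0.1718,  0.1715]), [np.float64(0.0005155080325944058), np.float64(0.0005155080325943604)])
hinge (array([ 0.63  , -0.1475,  0.1017]), [np.float64(0.00040085531730679947), np.float64(0.00040085531730670184)])
post [ 0.4419 -0.3355  0.    ] [ 0.4577 -0.2518  0.3   ]
post [ 0.8978 -0.3403  0.    ] [ 0.7772 -0.2552  0.3   ]
post [ 0.8777 -0.3401  0.    ] [ 0.7632 -0.2551  0.3   ]
```

View pics/c.png

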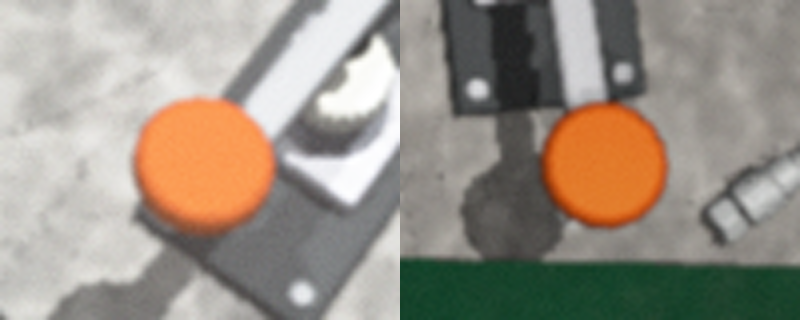

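View pics/w0.png

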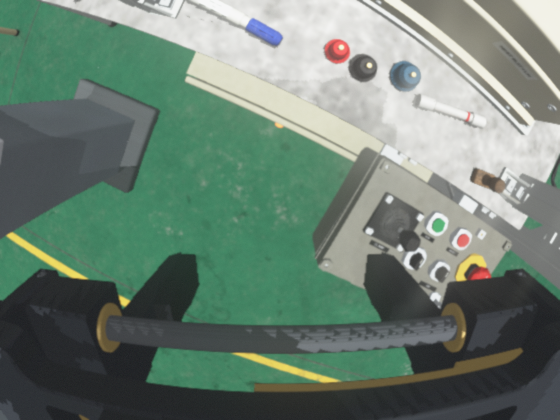

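The crop puts the flat-top centre at scene (284,309.5) and top (371,289.7). The wrist view shows the bench edge, the cart at (110,130) and a control pendant at (400,230). Next I'll refine the knob position and check where the posts stand relative to the arm.

```bash
python3 - <<'E'
from h import *
np.set_printoptions(precision=4,suppress=True)
print(tri([ray("scene",284,309.5),ray("top",371,289.7)]))
def proj(n,X):
    p=camera_params(n);E=p["extrinsics"];f=210/np.tan(np.radians(p["fov_y"]/2))
    c=E[:3,:3].T@(np.array(X)-E[:3,3]);q=np.array([c[0],-c[1]]);z=-c[2];r=np.hypot(*q)
    s=np.arctan2(r,z)/r if n=="wrist" else 1/z
    return q*s*f+[p["cx"],p["cy"]]
p=camera_params("wrist");print(p)
for z in(0,.1,.2,.3,.5,.6,.7):
  for X in([.44,-.335],[.9,-.34]): print(z,X,[proj(n,X+[z]) for n in("wrist","scene","top")])
# where things in wrist view lie on bench
for q in[(190,70),(265,30),(337,50),(405,75),(450,110),(20,30),(385,150),(530,210)]:print(q,atz("wrist",*q,0))
for q in[(410,295),(510,290),(560,285),(440,290),(500,240)]:print(q,atz("top",*q,0))
E
```

```text
(array([ 0.4418, -0.1717,  0.1756]), [np.float64(0.0003393755882455633), np.float64(0.00033937558824560896)])
{'fov_y': 65.70646984690485, 'cx': 280.967445318053, 'cy': 207.99965068211623, 'extrinsics': array([[ 0.4375,  0.8521,  0.2872,  0.3705],
       [-0.8992,  0.4151,  0.1383, -0.569 ],
       [-0.0013, -0.3188,  0.9478,  0.3842],
       [ 0.    ,  0.    ,  0.    ,  1.    ]])}
0 [0.44, -0.335] [array([137.2783, -15.1898]), array([356.8039, 419.7891]), array([444.7599, 285.9856])]
0 [0.9, -0.34] [array([ 297.6319, -216.8911]), array([513.504 , 235.3167]), array([444.8219,  48.9079])]
0.1 [0.44, -0.335] [array([ 98.6504, -42.6246]), array([366.8631, 406.6265]), array([461.3641, 289.5064])]
0.1 [0.9, -0.34] [array([ 300.1031, -259.0285]), array([536.1092, 207.6316]), array([460.7771,  26.6855])]
0.2 [0.44, -0.335] [array([ 39.103 , -81.3451]), array([379.492 , 390.1015]), array([482.1753, 293.9192])]
0.2 [0.9, -0.34] [array([ 303.0789, -307.2905]), array([563.2991, 174.3315]), array([480.5959,  -0.9182])]
0.3 [0.44, -0.335] [array([ -52.7022, -131.7507]), array([395.8193, 368.7371]
[... 569 characters left out ...]
75])]
0.7 [0.44, -0.335] [array([-542.1117,  -45.9447]), array([576.541 , 132.2615]), array([801.9911, 361.733 ])]
0.7 [0.9, -0.34] [array([ 325.1158, -569.8501]), array([ 867.05  , -197.6788]), array([ 762.1082, -393.0094])]
(190, 70) [ 0.3617 -0.4532  0.    ]
(265, 30) [ 0.4407 -0.5139  0.    ]
(337, 50) [ 0.4566 -0.5989  0.    ]
(405, 75) [ 0.4721 -0.6857  0.    ]
(450, 110) [ 0.4667 -0.761   0.    ]
(20, 30) [ 0.3344 -0.1588 -0.    ]
(385, 150) [ 0.3775 -0.7071 -0.    ]
(530, 210) [ 0.422  -0.9774 -0.    ]
(410, 295) [ 0.4221 -0.2698  0.    ]
(510, 290) [ 0.4345 -0.4563  0.    ]
(560, 285) [ 0.4453 -0.549   0.    ]
(440, 290) [ 0.4323 -0.326   0.    ]
(500, 240) [ 0.528  -0.4395  0.    ]
```

```bash
python3 - <<'E'
import cv2,numpy as np
a=cv2.imread("pics/top0.png")[200:330,420:560];b=cv2.imread("pics/scene0.png")[150:420,340:560]
f=lambda i,h:cv2.resize(i,(int(i.shape[1]*h/i.shape[0]),h),interpolation=cv2.INTER_CUBIC)
cv2.imwrite("pics/p.png",np.hstack([f(a,420),f(b,420)]))
E
```

```text
(no output)
```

View pics/p.png

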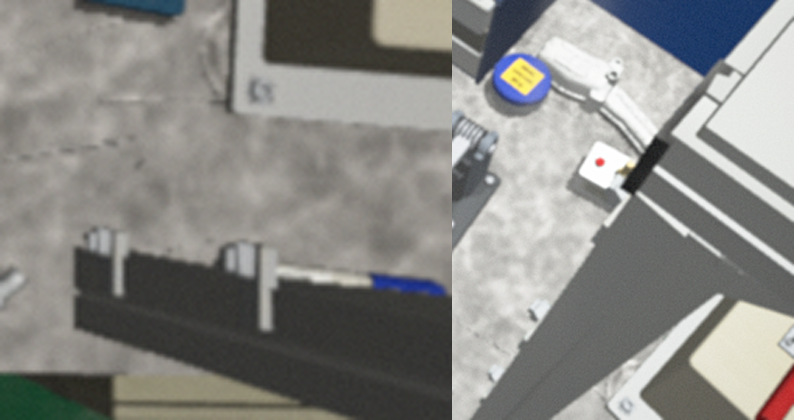

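Knob top is at about (0.442, -0.172, 0.177), with the lever yawed about 0.13 rad. A full-height post stands at about (0.43, -0.34) between the arm and the press. I'll pull in radially with the tool turned -90°, then go round inside the post.

Request:
drive_tool --plan '[{"dx": 0, "dy": -1, "dz": -0.1, "rz": -1, "grip": 0}, {"dx": 0.17, "dy": -0.98, "dz": -0.1, "rz": -1, "grip": 0}, {"dx": 0.34, "dy": -0.94, "dz": -0.1, "rz": -1, "grip": 0}, {"dx": 0.5, "dy": -0.87, "dz": -0.1, "rz": -1, "grip": 0}, {"dx": 0.64, "dy": -0.77, "dz": -0.1, "rz": -1, "grip": 0}, {"dx": 0.77, "dy": -0.64, "dz": -0.1, "rz": -1, "grip": 0}, {"dx": 0.87, "dy": -0.5, "dz": -0.1, "rz": -1, "grip": 0}, {"dx": 0.94, "dy": -0.34, "dz": -0.1, "rz": -1, "grip": 0}, {"dx": 0.98, "dy": -0.17, "dz": -0.1, "rz": -1, "grip": 0}]'

```text
validation failed for argument at $.pl...
```

Request:
drive_tool --plan '[{"dx": 0.0, "dy": -0.99, "dz": -0.1, "rx": 0.0, "ry": 0.0, "rz": -0.99, "grip": 0.0}]'

```text
time: 0.28
position: [0.283, -0.5803, 0.2405]
ee_rot: [-2.986, -0.974, 0.0]
wrist_force: [-0.0, 0.9, 0.8]
width: 0.0803
grip_force: 0.0
```

Request:
drive_tool --plan '[{"dx": 0.17, "dy": -0.98, "dz": -0.1, "rx": 0.0, "ry": 0.0, "rz": -0.99, "grip": 0.0}, {"dx": 0.34, "dy": -0.94, "dz": -0.1, "rx": 0.0, "ry": 0.0, "rz": -0.99, "grip": 0.0}, {"dx": 0.5, "dy": -0.87, "dz": -0.1, "rx": 0.0, "ry": 0.0, "rz": -0.99, "grip": 0.0}, {"dx": 0.64, "dy": -0.77, "dz": -0.1, "rx": 0.0, "ry": 0.0, "rz": -0.99, "grip": 0.0}, {"dx": 0.77, "dy": -0.64, "dz": -0.1, "rx": 0.0, "ry": 0.0, "rz": -0.99, "grip": 0.0}, {"dx": 0.87, "dy": -0.5, "dz": -0.1, "rx": 0.0, "ry": 0.0, "rz": -0.99, "grip": 0.0}, {"dx": 0.94, "dy": -0.34, "dz": -0.1, "rx": 0.0, "ry": 0.0, "rz": -0.99, "grip": 0.0}, {"dx": 0.98, "dy": -0.17, "dz": -0.1, "rx": 0.0, "ry": 0.0, "rz": -0.99, "grip": 0.0}]'

```text
time: 1.27
position: [0.1789, -0.3624, 0.2655]
ee_rot: [-1.678, -2.656, -0.0]
wrist_force: [0.4, 0.5, -0.0]
width: 0.0009
grip_force: 0.0
```

Request:
drive_tool --plan '[{"dx": 0.16, "dy": 0.88, "dz": 0.0, "rx": 0.0, "ry": 0.0, "rz": 0.0, "grip": 0.0}, {"dx": 0.16, "dy": 0.88, "dz": 0.0, "rx": 0.0, "ry": 0.0, "rz": 0.0, "grip": 0.0}, {"dx": 0.16, "dy": 0.88, "dz": 0.0, "rx": 0.0, "ry": 0.0, "rz": 0.0, "grip": 0.0}, {"dx": 0.16, "dy": 0.88, "dz": 0.0, "rx": 0.0, "ry": 0.0, "rz": 0.0, "grip": 0.0}, {"dx": 0.16, "dy": 0.88, "dz": 0.0, "rx": 0.0, "ry": 0.0, "rz": 0.0, "grip": 0.0}, {"dx": 0.16, "dy": 0.88, "dz": 0.0, "rx": 0.0, "ry": 0.0, "rz": 0.0, "grip": 0.0}, {"dx": 0.16, "dy": 0.88, "dz": 0.0, "rx": 0.0, "ry": 0.0, "rz": 0.0, "grip": 0.0}, {"dx": 0.16, "dy": 0.88, "dz": 0.0, "rx": 0.0, "ry": 0.0, "rz": 0.0, "grip": 0.0}, {"dx": 0.16, "dy": 0.88, "dz": 0.0, "rx": 0.0, "ry": 0.0, "rz": 0.0, "grip": 0.0}, {"dx": 0.16, "dy": 0.88, "dz": 0.0, "rx": 0.0, "ry": 0.0, "rz": 0.0, "grip": 0.0}, {"dx": 0.16, "dy": 0.88, "dz": 0.0, "rx": 0.0, "ry": 0.0, "rz": 0.0, "grip": 0.0}, {"dx": 0.16, "dy": 0.88, "dz": 0.0, "rx": 0.0, "ry": 0.0, "rz": 0.0, "grip": 0.0}, {"dx": 0.0, "dy": 0.0, "dz": 0.0, "rx": 0.0, "ry": 0.0, "rz": 0.0, "grip": 0.0}]'

```text
time: 2.9
position: [0.4425, -0.1761, 0.2653]
ee_rot: [-1.682, -2.652, -0.0]
wrist_force: [0.9, 0.3, 0.5]
width: 0.0
grip_force: 0.0
```

```bash
python3 - <<'E'
from h import *
np.set_printoptions(precision=4,suppress=True)
print(read_state()["position"])
p=camera_params("wrist");w=grab_frame("wrist")[...,::-1];cv2.imwrite("pics/w1.png",w)
m=cv2.inRange(cv2.cvtColor(w,cv2.COLOR_BGR2HSV),(5,150,120),(20,255,255));k,l,s,ce=cv2.connectedComponentsWithStats(m)
i=1+s[1:,4].argmax();print(s[i],ce[i],atz("wrist",*ce[i],.177))
E
```

```text
[ 0.4425 -0.1761  0.2653]
[254 208  58  27 760] [285.3882 222.3711] [ 0.4478 -0.1812  0.177 ]
```

View pics/w1.png

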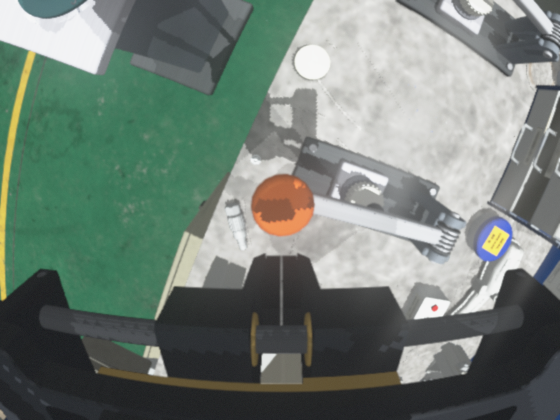

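The knob fills about x 251–314, y 175–237 in the wrist view, so its centre is about (283,205). The shut fingers are just below it at (281,256).

```bash
python3 - <<'E'
from h import *
np.set_printoptions(precision=4,suppress=True)
for z in(.17,.177,.18):print(atz("wrist",283,205,z))
print(tri([ray("wrist",283,205),ray("scene",284,309.5),ray("top",371,289.7)]))
E
```

```text
[ 0.4411 -0.1712  0.17  ]
[ 0.4401 -0.1692  0.177 ]
[ 0.4397 -0.1683  0.18  ]
(array([ 0.4416, -0.1712,  0.1732]), [np.float64(0.001263018157691492), np.float64(0.0006931308456296297), np.float64(0.0011119148070856109)])
```

Request:
drive_tool --plan '[{"dx": 0.2, "dy": -0.07, "dz": 0.5, "rx": 0.0, "ry": 0.0, "rz": 0.0, "grip": 0.0}, {"dx": 0.0, "dy": 0.0, "dz": 0.8, "rx": 0.0, "ry": 0.0, "rz": 0.0, "grip": 0.0}, {"dx": 0.0, "dy": 0.0, "dz": 0.7, "rx": 0.0, "ry": 0.0, "rz": 0.0, "grip": 0.0}, {"dx": 0.0, "dy": 0.0, "dz": 0.4, "rx": 0.0, "ry": 0.0, "rz": 0.0, "grip": 0.0}, {"dx": 0.0, "dy": 0.0, "dz": 0.2, "rx": 0.0, "ry": 0.0, "rz": 0.0, "grip": 0.0}, {"dx": 0.0, "dy": 0.0, "dz": 0.2, "rx": 0.0, "ry": 0.0, "rz": 0.0, "grip": 0.0}, {"dx": 0.0, "dy": 0.0, "dz": 0.0, "rx": 0.0, "ry": 0.0, "rz": 0.0, "grip": 0.0}]'

```text
time: 3.82
position: [0.4377, -0.1726, 0.182]
ee_rot: [1.685, 2.65, 0.0]
wrist_force: [0.0, 0.9, 0.1]
width: 0.0002
grip_force: 0.0
```

Request:
drive_tool --plan '[{"dx": 0.0, "dy": 0.0, "dz": 0.1, "rx": 0.0, "ry": 0.0, "rz": 0.0, "grip": 0.0}, {"dx": 0.0, "dy": 0.0, "dz": 0.1, "rx": 0.0, "ry": 0.0, "rz": 0.0, "grip": 0.0}, {"dx": 0.01, "dy": -0.03, "dz": 0.1, "rx": 0.0, "ry": 0.0, "rz": 0.0, "grip": 0.0}, {"dx": 0.01, "dy": -0.03, "dz": 0.1, "rx": 0.0, "ry": 0.0, "rz": 0.0, "grip": 0.0}, {"dx": 0.01, "dy": -0.03, "dz": 0.1, "rx": 0.0, "ry": 0.0, "rz": 0.0, "grip": 0.0}, {"dx": 0.01, "dy": -0.03, "dz": 0.1, "rx": 0.0, "ry": 0.0, "rz": 0.0, "grip": 0.0}]'

```text
time: 4.58
position: [0.4338, -0.1733, 0.1649]
ee_rot: [1.685, 2.651, -0.001]
wrist_force: [-3.1, -0.4, 6.3]
width: 0.0009
grip_force: 3.1
```

Request:
drive_tool --plan '[{"dx": 0.01, "dy": -0.025, "dz": 0.12, "rx": 0.0, "ry": 0.0, "rz": 0.0, "grip": 0.0}, {"dx": 0.01, "dy": -0.025, "dz": 0.12, "rx": 0.0, "ry": 0.0, "rz": 0.0, "grip": 0.0}, {"dx": 0.01, "dy": -0.025, "dz": 0.12, "rx": 0.0, "ry": 0.0, "rz": 0.0, "grip": 0.0}, {"dx": 0.01, "dy": -0.025, "dz": 0.12, "rx": 0.0, "ry": 0.0, "rz": 0.0, "grip": 0.0}, {"dx": 0.01, "dy": -0.02, "dz": 0.12, "rx": 0.0, "ry": 0.0, "rz": 0.0, "grip": 0.0}, {"dx": 0.01, "dy": -0.02, "dz": 0.12, "rx": 0.0, "ry": 0.0, "rz": 0.0, "grip": 0.0}, {"dx": 0.0, "dy": -0.02, "dz": 0.12, "rx": 0.0, "ry": 0.0, "rz": 0.0, "grip": 0.0}, {"dx": 0.0, "dy": -0.01, "dz": 0.12, "rx": 0.0, "ry": 0.0, "rz": 0.0, "grip": 0.0}, {"dx": 0.0, "dy": -0.01, "dz": 0.12, "rx": 0.0, "ry": 0.0, "rz": 0.0, "grip": 0.0}, {"dx": 0.0, "dy": -0.01, "dz": 0.12, "rx": 0.0, "ry": 0.0, "rz": 0.0, "grip": 0.0}, {"dx": 0.0, "dy": -0.01, "dz": 0.12, "rx": 0.0, "ry": 0.0, "rz": 0.0, "grip": 0.0}, {"dx": 0.0, "dy": 0.0, "dz": 0.12, "rx": 0.0, "ry": 0.0, "rz": 0.0, "grip": 0.0}]'

```text
time: 6.08
position: [0.426, -0.1743, 0.1218]
ee_rot: [-1.683, -2.65, 0.004]
wrist_force: [-10.4, -0.8, 13.2]
width: 0.0003
grip_force: 6.9
```

Request:
drive_tool --plan '[{"dx": 0.01, "dy": -0.03, "dz": 0.1, "rx": 0.0, "ry": 0.0, "rz": 0.0, "grip": 0.0}, {"dx": 0.01, "dy": -0.03, "dz": 0.1, "rx": 0.0, "ry": 0.0, "rz": 0.0, "grip": 0.0}, {"dx": 0.01, "dy": -0.01, "dz": 0.06, "rx": 0.0, "ry": 0.0, "rz": 0.0, "grip": 0.0}, {"dx": 0.0, "dy": 0.0, "dz": 0.0, "rx": 0.0, "ry": 0.0, "rz": 0.0, "grip": 0.0}]'

```text
time: 6.58
position: [0.4254, -0.1744, 0.1145]
ee_rot: [1.685, 2.651, -0.001]
wrist_force: [-5.9, 0.7, 10.7]
width: -0.0
grip_force: 6.0
```

Request:
drive_tool --plan '[{"dx": 0.0, "dy": 0.0, "dz": 0.06, "rx": 0.0, "ry": 0.0, "rz": 0.0, "grip": 0.0}, {"dx": 0.0, "dy": 0.0, "dz": 0.06, "rx": 0.0, "ry": 0.0, "rz": 0.0, "grip": 0.0}, {"dx": 0.0, "dy": 0.0, "dz": 0.0, "rx": 0.0, "ry": 0.0, "rz": 0.0, "grip": 0.0}]'

```text
time: 6.95
position: [0.4254, -0.1745, 0.1121]
ee_rot: [1.685, 2.651, -0.002]
wrist_force: [-9.6, 1.4, 19.5]
width: 0.0005
grip_force: 10.4
```

Request:
drive_tool --plan '[{"dx": 0.0, "dy": 0.0, "dz": -0.08, "rx": 0.0, "ry": 0.0, "rz": 0.0, "grip": 0.0}, {"dx": 0.0, "dy": 0.0, "dz": -0.1, "rx": 0.0, "ry": 0.0, "rz": 0.0, "grip": 0.0}, {"dx": 0.0, "dy": 0.01, "dz": -0.12, "rx": 0.0, "ry": 0.0, "rz": 0.0, "grip": 0.0}, {"dx": 0.0, "dy": 0.01, "dz": -0.12, "rx": 0.0, "ry": 0.0, "rz": 0.0, "grip": 0.0}, {"dx": 0.0, "dy": 0.01, "dz": -0.12, "rx": 0.0, "ry": 0.0, "rz": 0.0, "grip": 0.0}, {"dx": 0.0, "dy": 0.01, "dz": -0.12, "rx": 0.0, "ry": 0.0, "rz": 0.0, "grip": 0.0}, {"dx": 0.0, "dy": 0.02, "dz": -0.12, "rx": 0.0, "ry": 0.0, "rz": 0.0, "grip": 0.0}, {"dx": -0.01, "dy": 0.02, "dz": -0.12, "rx": 0.0, "ry": 0.0, "rz": 0.0, "grip": 0.0}, {"dx": -0.01, "dy": 0.02, "dz": -0.12, "rx": 0.0, "ry": 0.0, "rz": 0.0, "grip": 0.0}, {"dx": -0.01, "dy": 0.02, "dz": -0.12, "rx": 0.0, "ry": 0.0, "rz": 0.0, "grip": 0.0}, {"dx": -0.01, "dy": 0.025, "dz": -0.12, "rx": 0.0, "ry": 0.0, "rz": 0.0, "grip": 0.0}, {"dx": -0.01, "dy": 0.025, "dz": -0.12, "rx": 0.0, "ry": 0.0, "rz": 0.0, "grip": 0.0}]'

```text
time: 8.45
position: [0.4306, -0.1737, 0.152]
ee_rot: [1.685, 2.651, -0.002]
wrist_force: [-4.8, -0.4, 6.8]
width: 0.0006
grip_force: 3.4
```

Contact is holding at 6.8 N, so I'll carry on slowly to the top stop.

Request:
drive_tool --plan '[{"dx": -0.01, "dy": 0.03, "dz": -0.1, "rx": 0.0, "ry": 0.0, "rz": 0.0, "grip": 0.0}, {"dx": -0.01, "dy": 0.03, "dz": -0.1, "rx": 0.0, "ry": 0.0, "rz": 0.0, "grip": 0.0}, {"dx": -0.01, "dy": 0.03, "dz": -0.1, "rx": 0.0, "ry": 0.0, "rz": 0.0, "grip": 0.0}, {"dx": -0.01, "dy": 0.03, "dz": -0.1, "rx": 0.0, "ry": 0.0, "rz": 0.0, "grip": 0.0}, {"dx": -0.01, "dy": 0.03, "dz": -0.1, "rx": 0.0, "ry": 0.0, "rz": 0.0, "grip": 0.0}, {"dx": -0.01, "dy": 0.03, "dz": -0.1, "rx": 0.0, "ry": 0.0, "rz": 0.0, "grip": 0.0}, {"dx": -0.01, "dy": 0.03, "dz": -0.1, "rx": 0.0, "ry": 0.0, "rz": 0.0, "grip": 0.0}, {"dx": 0.0, "dy": 0.0, "dz": -0.1, "rx": 0.0, "ry": 0.0, "rz": 0.0, "grip": 0.0}, {"dx": 0.0, "dy": 0.0, "dz": -0.1, "rx": 0.0, "ry": 0.0, "rz": 0.0, "grip": 0.0}, {"dx": 0.0, "dy": 0.0, "dz": -0.1, "rx": 0.0, "ry": 0.0, "rz": 0.0, "grip": 0.0}, {"dx": 0.0, "dy": 0.0, "dz": -0.1, "rx": 0.0, "ry": 0.0, "rz": 0.0, "grip": 0.0}]'

```text
time: 9.82
position: [0.4362, -0.1721, 0.1831]
ee_rot: [-1.684, -2.65, 0.001]
wrist_force: [0.6, 0.2, -0.3]
width: 0.0006
grip_force: 0.0
```

Contact is off at z = 0.183. I'll back away upwards and verify.

Request:
drive_tool --plan '[{"dx": 0.0, "dy": 0.0, "dz": -0.3, "rx": 0.0, "ry": 0.0, "rz": 0.0, "grip": 0.0}, {"dx": 0.0, "dy": 0.0, "dz": -0.7, "rx": 0.0, "ry": 0.0, "rz": 0.0, "grip": 0.0}, {"dx": 0.0, "dy": -0.9, "dz": -0.9, "rx": 0.0, "ry": 0.0, "rz": 0.0, "grip": 0.0}, {"dx": 0.0, "dy": -0.9, "dz": -0.5, "rx": 0.0, "ry": 0.0, "rz": 0.0, "grip": 0.0}, {"dx": 0.0, "dy": 0.0, "dz": 0.0, "rx": 0.0, "ry": 0.0, "rz": 0.0, "grip": 0.0}]'

```text
time: 10.45
position: [0.3877, -0.1959, 0.2569]
ee_rot: [1.687, 2.647, -0.0]
wrist_force: [-0.4, 0.5, 0.1]
width: -0.0002
grip_force: 0.0
```

```bash
python3 - <<'E'
from h import *
a=[]
w=grab_frame("scene")[...,::-1];t=grab_frame("top")[...,::-1]
o=cv2.imread("pics/scene0.png")
f=lambda i:cv2.resize(i,(390,420),interpolation=cv2.INTER_CUBIC)
s=np.s_[220:360,245:375];cv2.imwrite("pics/v.png",np.hstack([f(o[s]),f(w[s])]))
print(read_state()["position"])
E
```

```text
[ 0.38802675 -0.19504396  0.25522982]
```

View pics/v.png

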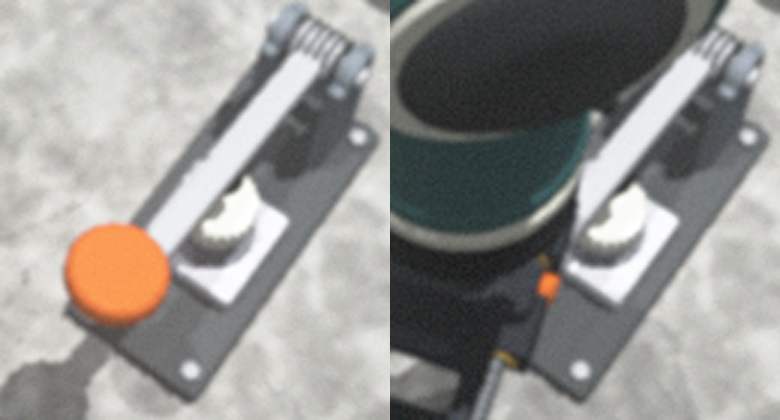

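In the after-picture the lever arm lies exactly where it did before, at its top stop. The cap sits visibly lower on its neck. The measured stroke was about 65 mm, with the force rising sharply against the end stop.

```bash
python3 -c "
from cell import *
print(sign_off())"
```

```text
the job is handed in; nothing more can be done
None
```

The orange-knob press was pushed to its end stop, which seated the cap, and the lever was let up over about 2.5 s to its top stop without losing contact; the black press was not touched, and the job was handed in at about 10.5 s (no verdict was returned).

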